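# Put the tools back in their foam inserts

### The arm

A 6-joint arm with a two-finger parallel gripper is mounted at the origin on a cart in front of the work surface, level with it; the furniture and walls round the work are solid. World frame = base frame: x ahead of the robot, y to its left, z up, the work surface at z = 0. Lengths are in m, angles in rad, forces in N, time in s.
With the tool pointing down it reaches from about 0.35 to 0.775 m from the base axis. Payload 5.5 kg.
Tool frame: the origin (TCP) lies at the very end of the fingers, on their centre line; the grasp point (between the pads) lies 19 mm behind it; z points along the fingers, y is the line along which they close (so a half turn about z gives the same grasp; the last joint's range is limited). The gripper opens to 85 mm and grips with 20 to 120 N. Pads are 22 mm wide; open, the fingers measure 114 mm over their backs; the gripper's body (76 mm by 85 mm) begins 54 mm behind the grasp point. The pads swing forward as they close: fully open they stand 13 mm farther back than shut.
Start: joints at [1.038, 0.313, 0.046, 1.304, 0, 1.431], TCP at [0.22, 0.531, 0.231] pointing down, gripper open.
Joint ranges: [-2.76, 2.76], [-0.86, 1.69], [-1.03, 1.26], [-2.2, 2.34], [-1.47, 1.5], [-3.14, 3.14]. Speed limits (rad/s): [2.57, 2.57, 3.14, 3.14, 3.14, 3.14].

### API

Orientations are given as a unit quaternion [w, x, y, z].
In Python, from workcell import get_state, read_camera, hand_in gives the robot as it stands.
- The arm moves only by the tool send_rows, never from a script. Its argument "increments" is a list of rows, each an object of numbers: "dx", "dy", "dz": the shift along the world's x, y, z in units of 25 mm (1.0 is 25 mm); "roll": the turn about the world's z in units of 8 degrees (1.0 is 8 degrees); "claw": the opening, from -1 (shut) to 1 (fully open). In form: [{"dx": .., "dy": .., "dz": .., "roll": .., "claw": ..}, ...]. A call has exactly 5 rows; each row is the pose to reach, as a shift and turn from the pose commanded when the call began; what a row does not reach only later rows make up. A row lasts 1/8 s, in which the tool goes at most 62.5 mm and 10.7 degrees, less where a joint would pass 70% of its speed; a pose out of reach is approached as far as the arm can. A call with a gripper value outside its range is refused whole. The fingers move at their own pace and stop on an object; "grip_force" is the grip in N (left out, the last holds). Time passes only in rows, so rows that repeat a pose let the fingers close, or fill a call up. It gives the time, the measured TCP pose, the force, the opening and the grip force at its end, in the units of the state.
- get_state(): the state, without advancing time (a new reading comes with each control period).
- read_camera(name): name is "side" or "top"; returns a dict with "image" (384x512x3 uint8, blue, green, red), "fx", "fy", "cx", "cy" (pixels), "dist_coeffs" ([k1, k2, p1, p2, k3] as OpenCV has them; the pictures are not rectified), "world_to_cam" (4x4, takes a point from world to camera coordinates). Camera axes: x right, y up, looking along -z (the intrinsics and any distortion apply to the point x, -y, -z); pixel columns grow to the right and rows downward; lengths in m; the calibration is good to about 2 mm. A picture is of the moment at which its call begins. There is no depth.
- hand_in(): hands the job in; it is judged then, once.
The state is a dict: "clock": time; "joint_pos": joint angles; "qvel": joint speeds; "tau": joint torques, N m; "tcp_pos": TCP position; "orientation": TCP orientation; "wrist_force": force on the tool from outside, world axes, zero at the start; "ft_torque": the same for the moment, N m; "finger_gap": finger opening in m; "grip_force": force on a finger pad.
Only numpy, scipy, OpenCV 4.12 (cv2) and the standard library are available. Lean on these libraries where they do the work, as an engineer would, in place of code of your own. Each camera call takes 0.05 s, during which the arm holds its last target. There are 200 camera calls.

### The job

Put the yellow tape measure, the black flashlight, the green-handled screwdriver and the marker pen back into the foam inserts, each one in the insert whose pocket is cut to its length and width. Each must lie down in its pocket on the blue floor (the tape measure stands upright on its base, as it stands now; which way round the tools point does not matter). Leave the red-handled screwdriver and the blue bottle where they are.

Things in the scene. Friction and masses are not known exactly. Their poses are not given: they have to be found in the camera images.
- tape_measure: Yellow and black tape measure, standing, 36 (x) x 81 (y) x 71 (z) mm, 0.24 kg. Origin: centre of its underside. Long axis y, the tape's metal hook at the -y end; the case proper is y -28..+40 mm, sides flat and 34 mm apart. Grip it across x.
- flashlight: Black flashlight with an orange band, lying, 138 mm long along its y axis, 0.16 kg. Origin: centre of its underside, z up at the start. The head (41 mm across) is at the -y end; grip the barrel across x between y = -20 and +55 mm, 18 to 30 mm wide and 32 mm high there. It does not roll.
- screwdriver_green: Green-handled screwdriver, lying, 185 mm long along its y axis, 0.08 kg. Origin: centre of its underside, z up at the start. The handle (25 mm wide to look at, 12 mm wide to the fingers, 29 mm high) rests on the bench and runs from y = -7 to +91 mm, the blade to -y (it points up by 0.085 rad). Grip the handle across x, about y = +12 mm.
- marker_mid (a point): White marker pen with a red cap, lying, 135 mm long along its y axis, 17 mm thick, 0.02 kg. This point is its centre, 8 mm above the surface it lies on. Grip it at the middle.
- insert_tape: Fixed foam insert, 121 x 76 x 18 mm: 4 mm blue base, 14 mm dark foam on it with an open, blue-floored pocket 97 mm long, 52 mm wide (8 mm clearance all round); a 50 mm finger slot, equally deep, crosses its middle. Origin: below the pocket's centre, on the bench; pocket floor at z = 4 mm; x along the pocket, y across. The shortest insert, for the tape measure.
- insert_torch: Fixed foam insert, 178 x 81 x 18 mm: 4 mm blue base, 14 mm dark foam on it with an open, blue-floored pocket 154 mm long, 57 mm wide (8 mm clearance all round); a 50 mm finger slot, equally deep, crosses its middle. Origin: below the pocket's centre, on the bench; pocket floor at z = 4 mm; x along the pocket, y across. The one with the long, widest pocket, for the flashlight.
- insert_screwdriver: Fixed foam insert, 225 x 67 x 18 mm: 4 mm blue base, 14 mm dark foam on it with an open, blue-floored pocket 201 mm long, 43 mm wide (8 mm clearance all round); a 50 mm finger slot, equally deep, crosses its middle. Origin: below the pocket's centre, on the bench; pocket floor at z = 4 mm; x along the pocket, y across. The longest insert, for the green-handled screwdriver.
- insert_marker: Fixed foam insert, 175 x 57 x 18 mm: 4 mm blue base, 14 mm dark foam on it with an open, blue-floored pocket 151 mm long, 33 mm wide (8 mm clearance all round); a 50 mm finger slot, equally deep, crosses its middle. Origin: below the pocket's centre, on the bench; pocket floor at z = 4 mm; x along the pocket, y across. The one with the narrowest pocket, for the marker.
- screwdriver_red: Red-handled screwdriver lying to the right of the inserts, 29 x 210 x 34 mm, long axis y; not part of the job. Origin: centre of its underside.
- thread_bottle: Blue bottle with a black nozzle, standing at the left, 48 mm across, 146 mm high; not part of the job. Origin: centre of its underside.
There are look-alikes about, which are no part of the job. There is more than one size of the tape_measure; the one meant has the size given above.

How it is judged:
By the outcome, as a careful person would: the job done as asked, in the order asked, and still so for the second after the job is handed in, with the robot touching nothing.
It also fails if it takes over 120 s, if anything falls off the work surface, if the arm or the gripper's body presses on something with over 40 N, if the wrist force passes 120 N, or if a joint passes its speed limit or range.

## Working session

There is one attempt and no reset: what is moved stays moved. The work goes in short steps, Python scripts to look and compute and a tool call to move; the robot and the scene stay as the last step left them, time stands still between calls to the robot, and variables do not carry over. Pictures are saved under pics/ and viewed, at most 14 in all, crops included, and the job is handed in when it is done.

Besides the shell and the picture viewer there is one more tool, called after "Request:" as a command line: name --argument value ..., lists and objects as JSON in quotes. send_rows: Moves the arm, as the interface text tells. Its arguments: {"type":"object","properties":{"increments":{"type":"array","items":{"type":"object","properties":{"dx":{"type":"number"},"dy":{"type":"number"},"dz":{"type":"number"},"roll":{"type":"number"},"claw":{"type":"number"}}}},"grip_force":{"type":"number"}},"required":["increments"]}

```bash
mkdir -p pics; cat > h.py <<'E'
import numpy as np, cv2
from workcell import get_state, read_camera, hand_in
def snap(n):
    c=read_camera(n); K=np.array([[c['fx'],0,c['cx']],[0,c['fy'],c['cy']],[0,0,1]],float)
    c['K']=K; c['D']=np.array(c['dist_coeffs'],float); c['T']=np.array(c['world_to_cam'],float); return c
def plane(c,uv,z):
    "pixels -> world points on plane z"
    n=cv2.undistortPoints(np.array(uv,float).reshape(-1,1,2),c['K'],c['D']).reshape(-1,2)
    d=np.c_[n[:,0],-n[:,1],-np.ones(len(n))]@c['T'][:3,:3]
    o=-c['T'][:3,:3].T@c['T'][:3,3]
    return o+d*((z-o[2])/d[:,2])[:,None]
def pix(c,P):
    q=np.array(P,float).reshape(-1,3)@c['T'][:3,:3].T+c['T'][:3,3]
    q=q*[1,-1,-1]
    return cv2.projectPoints(q.reshape(-1,1,3),np.zeros(3),np.zeros(3),c['K'],c['D'])[0].reshape(-1,2)
E
python3 - <<'E'
from h import *
for n in('top','side'):
    c=snap(n); cv2.imwrite(f'pics/{n}0.png',cv2.resize(c['image'],(800,600),interpolation=cv2.INTER_CUBIC)); cv2.imwrite(f'{n}0_raw.png',c['image'])
    print(n,-c['T'][:3,:3].T@c['T'][:3,3],c['K'][0,0],c['D'])
print(get_state())
E
```

```text
top [0.38348898 0.06207497 1.49487859] 450.28017062018733 [0.03702521 0.         0.         0.         0.        ]
side [0.2280366  1.1376929  0.61942265] 409.7738654025761 [-0.05751892  0.          0.          0.          0.        ]
{'clock': 0.1, 'joint_pos': array([1.03837163e+00, 3.13918938e-01, 4.50817811e-02, 1.30359836e+00,
       5.42724848e-06, 1.43117726e+00]), 'qvel': array([ 0.00166449, -0.00042764,  0.00306717, -0.00135041, -0.00029438,
       -0.00083264]), 'tau': array([ 2.07592260e-03, -4.81724560e+01,  2.99244243e+01,  1.26644087e-02,
       -1.30920689e-04, -3.92300890e-06]), 'tcp_pos': array([0.21988158, 0.53080033, 0.23049724]), 'orientation': array([-2.72809622e-04,  1.95142510e-01,  9.80774556e-01, -7.72861622e-04]), 'wrist_force': array([-0.44211234,  0.01986229, -0.42423654]), 'ft_torque': array([0.02853099, 0.01128276, 0.00984702]), 'grip_force': 0.0, 'finger_gap': 0.08560258795929021}
```

View pics/top0.png

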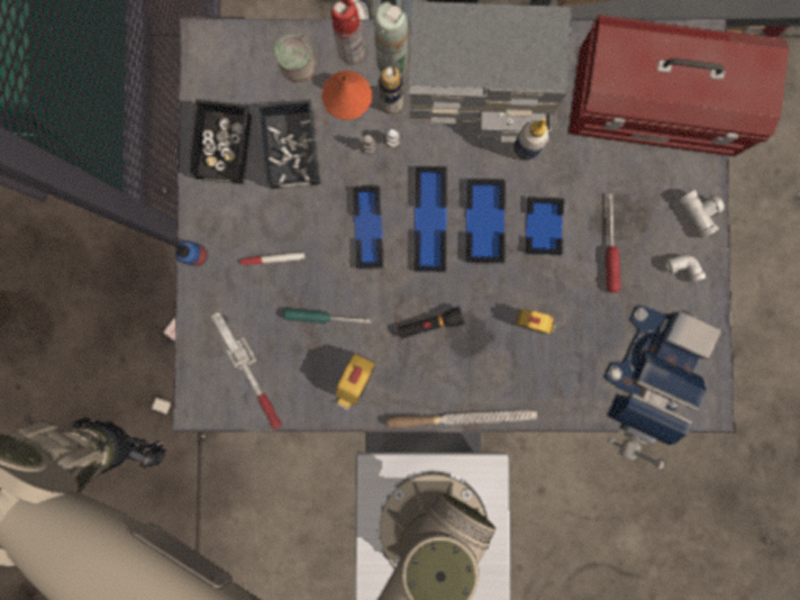

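View pics/side0.png

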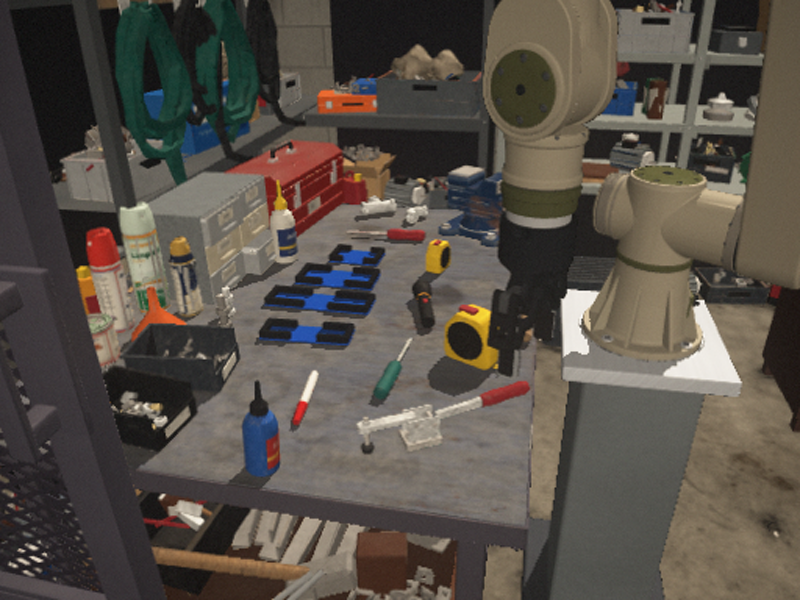

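Top view (800x600 view pixels): the inserts are, left to right, marker (368,226), screwdriver (430,218), torch (485,220) and tape (544,225). The marker pen is at (272,258), the green screwdriver at (325,317) and the flashlight at (430,322). There are two tape measures, at (354,380) and (537,320), so I'll measure both.

```bash
cat > meas.py <<'E'
from h import *
def rect(c,mask,z,box=None):
    "min-area rectangle in world xy of masked pixels cast on plane z: centre,long,short,angle of long axis"
    if box: m=np.zeros_like(mask);x0,y0,x1,y1=box;m[y0:y1,x0:x1]=mask[y0:y1,x0:x1];mask=m
    cs=cv2.findContours(mask,cv2.RETR_EXTERNAL,cv2.CHAIN_APPROX_NONE)[0]
    k=max(cs,key=cv2.contourArea); P=plane(c,k.reshape(-1,2),z)[:,:2]
    b=cv2.boxPoints(cv2.minAreaRect((P*1000).astype(np.float32)))
    e1,e2=b[1]-b[0],b[2]-b[1]; l=e1 if np.hypot(*e1)>np.hypot(*e2) else e2
    return b.mean(0).round(1),np.hypot(*e1).round(1),np.hypot(*e2).round(1),np.degrees(np.arctan2(l[1],l[0])).round(1),cv2.contourArea(k),cv2.boundingRect(k)
E
python3 - <<'E'
from meas import *
c=snap('top'); im=c['image']; h=cv2.cvtColor(im,cv2.COLOR_BGR2HSV)
B=lambda *a:[int(v*.64) for v in a]
blue=cv2.inRange(h,(105,140,60),(125,255,255))
for n,b in dict(marker=B(340,170,395,280),sd=B(400,155,455,280),torch=B(458,170,512,275),tape=B(515,185,575,265)).items(): print('ins',n,rect(c,blue,.004,b))
dark=cv2.inRange(h,(0,0,0),(180,255,62))
for n,b in dict(marker=B(340,170,395,280),sd=B(400,155,455,280),torch=B(458,170,512,275),tape=B(515,185,575,265)).items(): print('out',n,rect(c,cv2.morphologyEx(dark|blue,cv2.MORPH_CLOSE,np.ones((3,3),np.uint8)),.018,b))
yel=cv2.inRange(h,(15,100,90),(35,255,255))|cv2.inRange(h,(0,120,90),(10,255,255))|cv2.inRange(h,(170,120,90),(180,255,255))
for n,b,z in(('tapeA',B(325,345,385,415),.071),('tapeB',B(505,300,570,340),.071),('tapeB50',B(505,300,570,340),.05)): print(n,rect(c,yel,z,b))
green=cv2.inRange(h,(65,80,40),(95,255,255)); print('green',rect(c,green,.015,B(270,300,340,335)))
red=cv2.inRange(h,(0,120,80),(10,255,255))|cv2.inRange(h,(170,120,80),(180,255,255))
white=cv2.inRange(h,(0,0,165),(180,80,255))
print('marker',rect(c,cv2.morphologyEx(red|white,cv2.MORPH_CLOSE,np.ones((3,3),np.uint8)),.008,B(232,245,312,272)))
print('torch',rect(c,cv2.morphologyEx(dark|cv2.inRange(h,(0,120,80),(20,255,255)),cv2.MORPH_CLOSE,np.ones((3,3),np.uint8)),.018,B(385,295,475,345)))
a=cv2.resize(im[B(340)[0]:B(418)[0],B(310)[0]:B(410)[0]],(500,390),interpolation=3)
b=cv2.resize(im[B(290)[0]:B(350)[0],B(500)[0]:B(580)[0]],(400,300),interpolation=3)
d=cv2.resize(im[B(295)[0]:B(345)[0],B(275)[0]:B(475)[0]],(800,205),interpolation=3)
o=np.zeros((600,800,3),np.uint8);o[:390,:400]=a[:,:400];o[:300,400:]=b;o[395:,:]=d;cv2.imwrite('pics/crop1.png',o)
E
```

```text
ins marker (array([628.1, 137.9], dtype=float32), np.float32(46.8), np.float32(149.0), np.float32(4.9), 321.5, (228, 123, 16, 45))
ins sd (array([644.9,   6. ], dtype=float32), np.float32(60.1), np.float32(201.6), np.float32(0.1), 720.5, (266, 110, 19, 61))
ins torch (array([ 641.7, -110.8], dtype=float32), np.float32(154.6), np.float32(73.5), np.float32(-0.1), 776.5, (299, 118, 23, 47))
ins tape (array([ 630.1, -235.7], dtype=float32), np.float32(97.5), np.float32(69.9), np.float32(-0.5), 498.0, (337, 130, 22, 30))
out marker (array([625.4, 140. ], dtype=float32), np.float32(56.8), np.float32(173.5), np.float32(3.0), 758.0, (225, 119, 20, 53))
out sd (array([642.5,   6.5], dtype=float32), np.float32(66.3), np.float32(219.7), np.float32(0.1), 1199.0, (265, 107, 21, 67))
out torch (array([ 639.3, -104.2], dtype=float32), np.float32(173.5), np.float32(89.1), np.float32(-0.3), 1223.0, (295, 115, 28, 53))
out tape (array([ 628.1, -232.9], dtype=float32), np.float32(118.8), np.float32(79.3), np.float32(-2.3), 754.5, (335, 127, 26, 36))
tapeA (array([304.5, 164.2], dtype=float32), np.float32(104.7), np.float32(52.1), np.float32(-26.4), 469.5, (215, 227, 25, 34))
tapeB (array([ 426.2, -207.2], dtype=float32), np.float32(37.9), np.float32(70.5), np.float32(74.1), 216.5, (332, 198, 23, 15))
tapeB50 (array([ 426.8, -211.2], dtype=float32), np.float32(38.5), np.float32(71.5), np.float32(74.1), 216.5, (332, 198, 23, 15))
green (array([441.6, 297. ], dtype=float32), np.float32(23.0), np.float32(16.4), np.float32(-89.9), 26.0, (183, 198, 8, 6))
marker (array([558.5, 340.3], dtype=float32), np.float32(132.4), np.float32(13.5), np.float32(-84.8), 103.5, (154, 162, 41, 7))
torch (array([427.7,  12.9], dtype=float32), np.float32(146.0), np.float32(46.5), np.float32(-78.3), 342.5, (252, 196, 45, 20))
```

View pics/crop1.png

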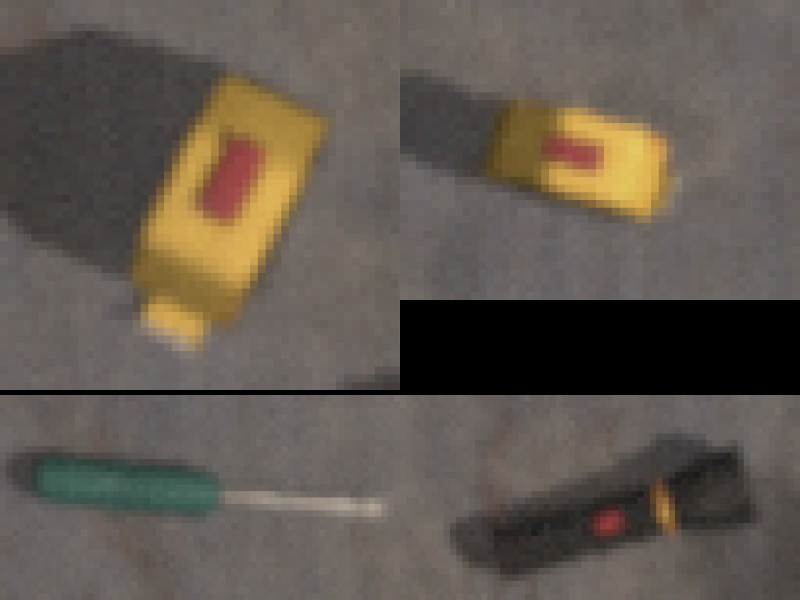

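Tape A at (354,380) measures about 105x52 mm at its top, so it is the oversized look-alike. Tape B at (537,320) has a case of about 70x37 mm, which fits the 68 mm case plus hook, 36 mm wide; its hook points right (-y). The crop confirms the shapes, so B is the one. Next I'll refine the axes and insert yaws.

```bash
python3 - <<'E'
from meas import *
c=snap('top'); im=c['image']; h=cv2.cvtColor(im,cv2.COLOR_BGR2HSV)
B=lambda *a:[int(v*.64) for v in a]
def axis(mask,z,b):
    m=np.zeros_like(mask);x0,y0,x1,y1=B(*b);m[y0:y1,x0:x1]=mask[y0:y1,x0:x1]
    n,l,s,_=cv2.connectedComponentsWithStats(m,connectivity=8); k=1+np.argmax(s[1:,4]); v,u=np.nonzero(l==k)
    P=plane(c,np.c_[u,v],z)[:,:2]*1000; mu=P.mean(0); w,V=np.linalg.eigh(np.cov((P-mu).T)); a=V[:,1]
    if a[1]<0:a=-a
    t=(P-mu)@a; s2=(P-mu)@V[:,0]
    return 'mean',mu.round(1),'ang',np.degrees(np.arctan2(a[1],a[0])).round(1),'ext',t.min().round(1),t.max().round(1),'w',np.ptp(s2).round(1),'mid',(mu+a*(t.min()+t.max())/2).round(1),len(u)
blue=cv2.inRange(h,(105,140,60),(125,255,255))
for n,b in dict(marker=(340,170,395,280),sd=(400,155,455,280),torch=(458,170,512,275),tape=(515,185,575,265)).items(): print(n,axis(blue,.004,b))
print('yel',axis(cv2.inRange(h,(15,100,90),(35,255,255))|cv2.inRange(h,(0,120,90),(15,255,255))|cv2.inRange(h,(170,120,90),(180,255,255)),.06,(505,300,570,340)))
g=im[...,1].astype(int)-im[...,2]; print('green',axis(((g>12)&(im[...,1]>40)).astype(np.uint8),.015,(270,300,345,335)))
red=cv2.inRange(h,(0,110,70),(10,255,255))|cv2.inRange(h,(170,110,70),(180,255,255)); white=cv2.inRange(h,(0,0,150),(180,90,255))
print('marker',axis(red|white,.008,(232,245,312,272)))
print('blade',axis(cv2.inRange(h,(0,0,115),(180,90,255)),.02,(328,310,378,330)))
print('torch',axis(cv2.inRange(im,(0,0,0),(58,58,58))|red,.018,(385,295,475,345)))
# tape silhouette ends: right case end near z .06, left end at base
s=lambda X,Y:(500*.64+(X-400)/7.84-.5,290*.64+Y/7.8-.5)
print('tape right',plane(c,[s(668,135),s(650,220)],.06),'left',plane(c,[s(505,100),s(488,180)],.01))
t=lambda X,Y:(275*.64+X/6.25-.5,295*.64+(Y-395)/6.4-.5)
print('torch tail,head',plane(c,[t(455,525),t(505,575),t(738,450),t(752,520)],.016))
print('sd handle end, start, tip',plane(c,[t(15,475),t(220,495)],.015),plane(c,[t(387,508)],.025))
i=im[B(160)[0]:B(285)[0],B(340)[0]:B(580)[0]]; cv2.imwrite('pics/crop2.png',cv2.resize(i,(790,410),interpolation=3)); print(i.shape)
E
```

```text
marker ('mean', array([629.3, 139.7]), 'ang', np.float64(3.4), 'ext', np.float64(-75.8), np.float64(72.9), 'w', np.float64(47.1), 'mid', array([627.8, 139.6]), 353)
sd ('mean', array([642.5,   6.5]), 'ang', np.float64(0.3), 'ext', np.float64(-98.4), np.float64(103.2), 'w', np.float64(60.3), 'mid', array([644.9,   6.6]), 805)
torch ('mean', array([ 639.4, -110.9]), 'ang', np.float64(179.7), 'ext', np.float64(-79.5), np.float64(75.2), 'w', np.float64(73.5), 'mid', array([ 641.6, -111. ]), 845)
tape ('mean', array([ 630.7, -237. ]), 'ang', np.float64(177.4), 'ext', np.float64(-48.4), np.float64(49.0), 'w', np.float64(71.2), 'mid', array([ 630.4, -237. ]), 538)
yel ('mean', array([ 426.1, -208.7]), 'ang', np.float64(73.1), 'ext', np.float64(-36.0), np.float64(35.5), 'w', np.float64(38.6), 'mid', array([ 426.1, -208.9]), 247)
green ('mean', array([437.7, 267.3]), 'ang', np.float64(84.8), 'ext', np.float64(-47.9), np.float64(48.0), 'w', np.float64(23.2), 'mid', array([437.7, 267.4]), 196)
marker ('mean', array([558.8, 337.2]), 'ang', np.float64(95.6), 'ext', np.float64(-63.3), np.float64(6
[... 190 characters left out ...]
6), 'mid', array([428.4, 167.1]), 105)
torch ('mean', array([415.9,  34. ]), 'ang', np.float64(105.6), 'ext', np.float64(-44.8), np.float64(43.9), 'w', np.float64(26.3), 'mid', array([416. ,  33.6]), 199)
tape right [[ 0.43481778 -0.24269549  0.06      ]
 [ 0.40009438 -0.23505273  0.06      ]] left [[ 0.45127858 -0.18490196  0.01      ]
 [ 0.41740932 -0.17751257  0.01      ]]
torch tail,head [[ 0.41530643  0.09413668  0.016     ]
 [ 0.38974045  0.06781924  0.016     ]
 [ 0.45411705 -0.05464856  0.016     ]
 [ 0.41816593 -0.06192367  0.016     ]]
sd handle end, start, tip [[0.44058338 0.32507787 0.015     ]
 [0.43050817 0.21762013 0.015     ]] [[0.42371507 0.12946035 0.025     ]]
(80, 154, 3)
```

View pics/crop2.png

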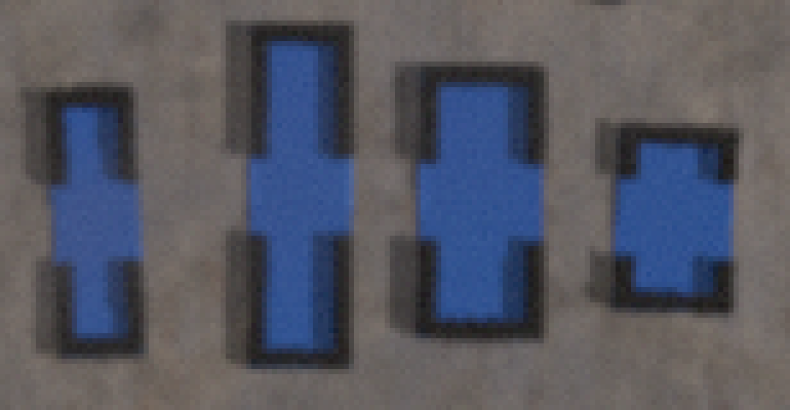

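The crop shows four clean pockets, nearly aligned with x (tape insert about -2.6°, marker insert about +3.5°). Moving over tape B now.

Request:
send_rows --increments '[{"dx": 1.5,"dy": -1.9,"dz": 0,"roll": -1.05,"claw": 1},{"dx": 3,"dy": -3.8,"dz": 0,"roll": -2.1,"claw": 1},{"dx": 4.5,"dy": -5.7,"dz": 0,"roll": -3.15,"claw": 1},{"dx": 6,"dy": -7.6,"dz": 0,"roll": -4.2,"claw": 1},{"dx": 7.5,"dy": -9.5,"dz": 0,"roll": -5.25,"claw": 1}]' --grip_force 40

```text
clock: 0.82
tcp_pos: [0.4085, 0.2921, 0.2313]
orientation: [0.0, 0.536, 0.844, 0.0]
wrist_force: [0.6, -0.1, 0.5]
finger_gap: 0.0853
grip_force: 0.0
```

Request:
send_rows --increments '[{"dx": 0.15,"dy": -2.2,"dz": 0,"roll": -1,"claw": 1},{"dx": 0.3,"dy": -4.4,"dz": 0,"roll": -2,"claw": 1},{"dx": 0.45,"dy": -6.6,"dz": 0,"roll": -3,"claw": 1},{"dx": 0.6,"dy": -8.8,"dz": 0,"roll": -4,"claw": 1},{"dx": 0.75,"dy": -11,"dz": 0,"roll": -5,"claw": 1}]'

```text
clock: 1.45
tcp_pos: [0.4262, 0.017, 0.2314]
orientation: [0.0, 0.792, 0.61, 0.0]
wrist_force: [0.7, -0.3, 0.3]
finger_gap: 0.0857
grip_force: 0.0
```

Request:
send_rows --increments '[{"dx": 0,"dy": -2.3,"dz": 0,"roll": 0,"claw": 1},{"dx": 0,"dy": -4.6,"dz": 0,"roll": 0,"claw": 1},{"dx": 0,"dy": -6.9,"dz": 0,"roll": 0,"claw": 1},{"dx": 0,"dy": -9.2,"dz": 0,"roll": 0,"claw": 1},{"dx": 0,"dy": -9.2,"dz": 0,"roll": 0,"claw": 1}]'

```text
clock: 2.08
tcp_pos: [0.4262, -0.2149, 0.2309]
orientation: [0.0, 0.793, 0.61, -0.0]
wrist_force: [0.3, 0.1, 0.3]
finger_gap: 0.0853
grip_force: 0.0
```

Request:
send_rows --increments '[{"dz": -2,"claw": 1},{"dz": -4,"claw": 1},{"dz": -5,"claw": 1},{"dz": -5,"claw": 1},{"dz": -5,"claw": 1}]'

```text
schema error: expected keys dx, dy, dz, roll, claw
```

```bash
python3 - <<'E'
from h import *
c=snap('side'); s=get_state(); print(s['tcp_pos'])
u,v=pix(c,[[.43,-.21,.05]])[0].astype(int); print(u,v)
a=cv2.resize(c['image'][v-50:v+35,u-45:u+55],(700,595),interpolation=3)
cv2.imwrite('pics/s1.png',a)
E
```

```text
[ 0.42590374 -0.21273396  0.23083539]
279 158
```

View pics/s1.png

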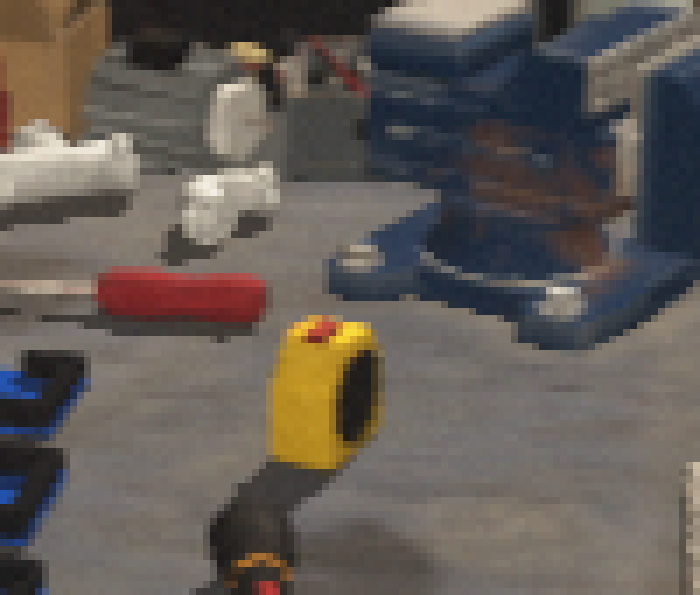

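The side crop shows the tape standing; its near base edge runs from (275,462) to (338,470). I'll use that to check the +y end.

```bash
python3 - <<'E'
from h import *
c=snap('side'); print(plane(c,[(234+274/7-.5,108+462/7-.5),(234+339/7-.5,108+470/7-.5)],.002))
E
```

```text
[[ 0.45075546 -0.1808653   0.002     ]
 [ 0.41654804 -0.17708249  0.002     ]]
```

Request:
send_rows --increments '[{"dx": 0,"dy": 0,"dz": -2,"roll": 0,"claw": 1},{"dx": 0,"dy": 0,"dz": -4,"roll": 0,"claw": 1},{"dx": 0,"dy": 0,"dz": -5,"roll": 0,"claw": 1},{"dx": 0,"dy": 0,"dz": -5,"roll": 0,"claw": 1},{"dx": 0,"dy": 0,"dz": -5,"roll": 0,"claw": 1}]'

```text
clock: 2.8
tcp_pos: [0.4272, -0.2107, 0.1075]
orientation: [0.001, 0.79, 0.613, 0.0]
wrist_force: [0.5, -0.1, 1.0]
finger_gap: 0.0855
grip_force: 0.0
```

Both views agree on an origin of about (0.424,-0.2165). Descending to z≈0.015 and gripping.

Request:
send_rows --increments '[{"dx": 0,"dy": 0,"dz": -1.2,"roll": 0,"claw": 1},{"dx": 0,"dy": 0,"dz": -2.4,"roll": 0,"claw": 1},{"dx": 0,"dy": 0,"dz": -3.2,"roll": 0,"claw": 1},{"dx": 0,"dy": 0,"dz": -3.6,"roll": 0,"claw": 1},{"dx": 0,"dy": 0,"dz": -3.6,"roll": 0,"claw": 1}]'

```text
clock: 3.42
tcp_pos: [0.4269, -0.2114, 0.0169]
orientation: [0.0, 0.791, 0.612, 0.0]
wrist_force: [-0.4, 1.1, 0.4]
finger_gap: 0.0854
grip_force: 0.0
```

Request:
send_rows --increments '[{"dx": 0,"dy": 0,"dz": 0,"roll": 0,"claw": -1},{"dx": 0,"dy": 0,"dz": 0,"roll": 0,"claw": -1},{"dx": 0,"dy": 0,"dz": 0,"roll": 0,"claw": -1},{"dx": 0,"dy": 0,"dz": 0,"roll": 0,"claw": -1},{"dx": 0,"dy": 0,"dz": 0,"roll": 0,"claw": -1}]'

```text
clock: 4.05
tcp_pos: [0.4268, -0.2116, 0.017]
orientation: [0.001, 0.791, 0.612, 0.0]
wrist_force: [-0.5, -0.2, 5.9]
finger_gap: 0.0332
grip_force: 40.8
```

Request:
send_rows --increments '[{"dx": 0,"dy": 0,"dz": 0,"roll": 0,"claw": -1},{"dx": 0,"dy": 0,"dz": 0,"roll": 0,"claw": -1},{"dx": 0,"dy": 0,"dz": 0.1,"roll": 0,"claw": -1},{"dx": 0,"dy": 0,"dz": 0.5,"roll": 0,"claw": -1},{"dx": 0,"dy": 0,"dz": 1,"roll": 0,"claw": -1}]'

```text
clock: 4.68
tcp_pos: [0.4259, -0.211, 0.0417]
orientation: [-0.001, 0.791, 0.612, -0.0]
wrist_force: [0.2, 0.2, -2.4]
finger_gap: 0.0336
grip_force: 40.3
```

Request:
send_rows --increments '[{"dx": 0,"dy": 0,"dz": 1,"roll": 0,"claw": -1},{"dx": 0.2,"dy": 0,"dz": 2,"roll": 1.2,"claw": -1},{"dx": 1,"dy": 0,"dz": 2,"roll": 2.4,"claw": -1},{"dx": 2,"dy": 0,"dz": 2,"roll": 3.6,"claw": -1},{"dx": 3,"dy": 0,"dz": 2,"roll": 4.8,"claw": -1}]'

```text
clock: 5.3
tcp_pos: [0.5022, -0.2114, 0.0923]
orientation: [0.0, 0.543, 0.84, 0.0]
wrist_force: [-0.7, -0.6, -2.0]
finger_gap: 0.0334
grip_force: 40.3
```

Request:
send_rows --increments '[{"dx": 1,"dy": -0.2,"dz": 0,"roll": 1.2,"claw": -1},{"dx": 2,"dy": -0.4,"dz": 0,"roll": 2.4,"claw": -1},{"dx": 3,"dy": -0.6,"dz": 0,"roll": 3.6,"claw": -1},{"dx": 4,"dy": -0.8,"dz": 0,"roll": 4.8,"claw": -1},{"dx": 4.9,"dy": -1,"dz": 0,"roll": 6,"claw": -1}]'

```text
clock: 5.92
tcp_pos: [0.6247, -0.2363, 0.0919]
orientation: [0.0, 0.155, 0.988, 0.0]
wrist_force: [0.4, -0.4, -1.9]
finger_gap: 0.0338
grip_force: 40.3
```

Request:
send_rows --increments '[{"dx": 0,"dy": 0,"dz": 0,"roll": 1.2,"claw": -1},{"dx": 0,"dy": 0,"dz": 0,"roll": 1.95,"claw": -1},{"dx": 0,"dy": 0,"dz": 0,"roll": 1.95,"claw": -1},{"dx": 0,"dy": 0,"dz": 0,"roll": 1.95,"claw": -1},{"dx": 0,"dy": 0,"dz": 0,"roll": 1.95,"claw": -1}]'

```text
clock: 6.55
tcp_pos: [0.6238, -0.2363, 0.0915]
orientation: [0.0, 0.022, 1.0, 0.0]
wrist_force: [-0.7, -0.6, -1.2]
finger_gap: 0.0337
grip_force: 40.3
```

```bash
python3 - <<'E'
from h import *
s=get_state(); print(s['tcp_pos'],s['orientation'])
c=snap('top'); a=c['image'][105:185,310:390]; b=snap('side')
u,v=pix(b,[[.63,-.237,.05]])[0].astype(int)
o=np.hstack([cv2.resize(a,(400,400),interpolation=3),cv2.resize(b['image'][v-40:v+40,u-40:u+40],(400,400),interpolation=3)]); cv2.imwrite('pics/p1.png',o); print(u,v)
E
```

```text
[ 0.62383106 -0.23627011  0.09154211] [7.00151991e-05 2.23702327e-02 9.99749752e-01 3.11527027e-05]
227 152
```

View pics/p1.png

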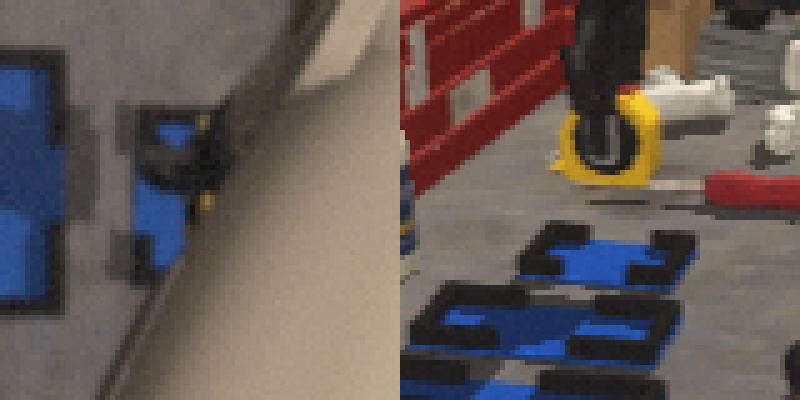

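The side crop shows the tape upright in the fingers above its insert, hook at the left (550,165), case edges at columns ~566 and 662. Checking the along-position against those edges.

```bash
python3 - <<'E'
from h import *
c=snap('side')
for x in (.6288+.041,.6288+.028,.6288-.04):
    p=pix(c,[[x,-.219,.11]])[0]; print(x,400+(p-[187,112]+.5)*5*[1,1]-[0,0])
E
```

```text
0.6698000000000001 [544.39255165 532.30891152]
0.6568 [561.48209241 533.29221682]
0.5888 [651.86918879 538.52807778]
```

It agrees: the right silhouette edge belongs to the far face, about +11 px. Lowering.

Request:
send_rows --increments '[{"dx": 0,"dy": 0,"dz": -0.8,"roll": 0,"claw": -1},{"dx": 0,"dy": 0,"dz": -1.6,"roll": 0,"claw": -1},{"dx": 0,"dy": 0,"dz": -2.2,"roll": 0,"claw": -1},{"dx": 0,"dy": 0,"dz": -2.6,"roll": 0,"claw": -1},{"dx": 0,"dy": 0,"dz": -2.75,"roll": 0,"claw": -1}]'

```text
clock: 7.32
tcp_pos: [0.6237, -0.2361, 0.022]
orientation: [-0.0, 0.022, 1.0, 0.0]
wrist_force: [-0.5, -1.2, -1.6]
finger_gap: 0.0334
grip_force: 40.3
```

Request:
send_rows --increments '[{"dx": 0,"dy": 0,"dz": 0,"roll": 0,"claw": -1},{"dx": 0,"dy": 0,"dz": 0,"roll": 0,"claw": -1},{"dx": 0,"dy": 0,"dz": 0,"roll": 0,"claw": -1},{"dx": 0,"dy": 0,"dz": 0,"roll": 0,"claw": -1},{"dx": 0,"dy": 0,"dz": 0,"roll": 0,"claw": -1}]'

```text
clock: 7.95
tcp_pos: [0.624, -0.2363, 0.0227]
orientation: [0.0, 0.022, 1.0, -0.0]
wrist_force: [-0.3, -0.1, -2.6]
finger_gap: 0.0338
grip_force: 40.3
```

Request:
send_rows --increments '[{"dx": 0,"dy": 0,"dz": -0.05,"roll": 0,"claw": -1},{"dx": 0,"dy": 0,"dz": -0.05,"roll": 0,"claw": -1},{"dx": 0,"dy": 0,"dz": -0.05,"roll": 0,"claw": 0.3},{"dx": 0,"dy": 0,"dz": -0.05,"roll": 0,"claw": 0.3},{"dx": 0,"dy": 0,"dz": -0.05,"roll": 0,"claw": 0.3}]'

```text
clock: 8.57
tcp_pos: [0.6241, -0.2364, 0.0217]
orientation: [0.0, 0.022, 1.0, -0.0]
wrist_force: [0.7, 0.5, -0.4]
finger_gap: 0.0556
grip_force: 0.0
```

Request:
send_rows --increments '[{"dx": 0,"dy": 0,"dz": 0,"roll": 0,"claw": 0.3},{"dx": 0,"dy": 0,"dz": 1,"roll": 0,"claw": 0.3},{"dx": 0,"dy": 0,"dz": 2.5,"roll": 0,"claw": 0.3},{"dx": 0,"dy": 0,"dz": 4.5,"roll": 0,"claw": 0.3},{"dx": 0,"dy": 0,"dz": 6,"roll": 0,"claw": 0.3}]'

```text
clock: 9.2
tcp_pos: [0.6243, -0.2365, 0.1737]
orientation: [0.001, 0.022, 1.0, -0.0]
wrist_force: [0.5, 0.0, -0.4]
finger_gap: 0.0553
grip_force: 0.0
```

Request:
send_rows --increments '[{"dx": -1.2,"dy": 1.5,"dz": 0,"roll": -1.2,"claw": 1},{"dx": -2.4,"dy": 3,"dz": 0,"roll": -2.4,"claw": 1},{"dx": -3.6,"dy": 4.5,"dz": 0,"roll": -3.6,"claw": 1},{"dx": -4.8,"dy": 6,"dz": 0,"roll": -4.8,"claw": 1},{"dx": -6,"dy": 7.5,"dz": 0,"roll": -6,"claw": 1}]'

```text
clock: 9.82
tcp_pos: [0.4728, -0.0477, 0.1715]
orientation: [0.0, 0.429, 0.903, 0.0]
wrist_force: [0.1, 0.3, -0.1]
finger_gap: 0.0855
grip_force: 0.0
```

Request:
send_rows --increments '[{"dx": -1.1,"dy": 1.2,"dz": 0,"roll": -1.2,"claw": 1},{"dx": -2.2,"dy": 2.4,"dz": -1,"roll": -2.4,"claw": 1},{"dx": -2.2,"dy": 2.4,"dz": -2,"roll": -3.1,"claw": 1},{"dx": -2.2,"dy": 2.4,"dz": -3,"roll": -3.1,"claw": 1},{"dx": -2.2,"dy": 2.4,"dz": -3,"roll": -3.1,"claw": 1}]'

```text
clock: 10.45
tcp_pos: [0.4172, 0.0116, 0.0952]
orientation: [-0.001, 0.611, 0.792, -0.001]
wrist_force: [0.3, -0.0, -0.5]
finger_gap: 0.0853
grip_force: 0.0
```

```bash
python3 - <<'E'
from h import *
s=get_state(); print(s['tcp_pos'],s['orientation'])
c=snap('top'); b=snap('side'); im=c['image']
u,v=pix(b,[[.42,.01,.03]])[0].astype(int)
o=np.hstack([cv2.resize(im[120:200,310:390],(400,400),interpolation=3),cv2.resize(b['image'][v-40:v+40,u-40:u+40],(400,400),interpolation=3)]); cv2.imwrite('pics/p2.png',o); print(u,v)
E
```

```text
[0.41719299 0.01164049 0.09518719] [-1.45107557e-03  6.10728158e-01  7.91838637e-01 -7.64338999e-04]
272 191
```

View pics/p2.png

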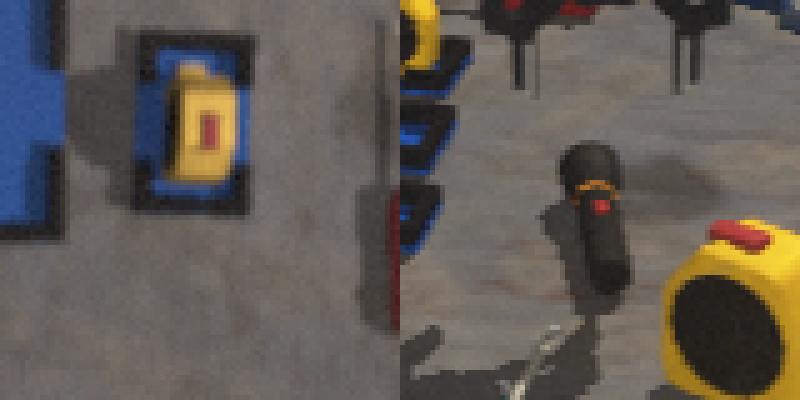

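The tape sits inside its pocket. In the side crop the torch tail's near end is at (608,293), its head top at (590,145). Checking the tail point.

```bash
python3 - <<'E'
from h import *
c=snap('side'); f=lambda X,Y:(232+(X-400)/5-.5,151+Y/5-.5)
print(plane(c,[f(608,295)],.008),plane(c,[f(590,143)],.038),plane(c,[f(598,185)],.036))
print(get_state()['tcp_pos'])
E
```

```text
[[0.40386734 0.08509708 0.008     ]] [[ 0.44053246 -0.05896872  0.038     ]] [[ 0.4254943  -0.00340488  0.036     ]]
[0.41962421 0.01105758 0.0972874 ]
```

Request:
send_rows --increments '[{"dx": 0.05,"dy": 0,"dz": -1.2,"roll": 0,"claw": 1},{"dx": 0.05,"dy": 0,"dz": -2.4,"roll": 0,"claw": 1},{"dx": 0.05,"dy": 0,"dz": -3.3,"roll": 0,"claw": 1},{"dx": 0.05,"dy": 0,"dz": -3.65,"roll": 0,"claw": 1},{"dx": 0.05,"dy": 0,"dz": -3.65,"roll": 0,"claw": 1}]'

```text
clock: 11.22
tcp_pos: [0.4205, 0.0111, 0.0054]
orientation: [0.0, 0.611, 0.792, 0.0]
wrist_force: [0.3, -0.3, -0.5]
finger_gap: 0.0852
grip_force: 0.0
```

Request:
send_rows --increments '[{"dx": 0,"dy": 0,"dz": 0,"roll": 0,"claw": -1},{"dx": 0,"dy": 0,"dz": 0,"roll": 0,"claw": -1},{"dx": 0,"dy": 0,"dz": 0,"roll": 0,"claw": -1},{"dx": 0,"dy": 0,"dz": 0,"roll": 0,"claw": -1},{"dx": 0,"dy": 0,"dz": 0,"roll": 0,"claw": -1}]'

```text
clock: 11.85
tcp_pos: [0.4206, 0.0112, 0.0055]
orientation: [0.0, 0.611, 0.792, 0.0]
wrist_force: [-0.5, 0.3, 4.7]
finger_gap: 0.0172
grip_force: 39.9
```

Request:
send_rows --increments '[{"dx": 0,"dy": 0,"dz": 0,"roll": 0,"claw": -1},{"dx": 0,"dy": 0,"dz": 0.1,"roll": 0,"claw": -1},{"dx": 0,"dy": 0,"dz": 0.8,"roll": 0,"claw": -1},{"dx": 0,"dy": 0,"dz": 1.8,"roll": 0,"claw": -1},{"dx": 0,"dy": 0,"dz": 3,"roll": 0,"claw": -1}]'

```text
clock: 12.48
tcp_pos: [0.4188, 0.0114, 0.08]
orientation: [-0.001, 0.611, 0.792, -0.001]
wrist_force: [1.3, 0.8, -2.7]
finger_gap: 0.0175
grip_force: 39.0
```

Request:
send_rows --increments '[{"dx": 1,"dy": -0.4,"dz": 0.5,"roll": 1.2,"claw": -1},{"dx": 2,"dy": -0.8,"dz": 0.5,"roll": 2.4,"claw": -1},{"dx": 3,"dy": -1.2,"dz": 0.5,"roll": 3.6,"claw": -1},{"dx": 4,"dy": -1.6,"dz": 0.5,"roll": 4.8,"claw": -1},{"dx": 5,"dy": -2,"dz": 0.5,"roll": 6,"claw": -1}]'

```text
clock: 13.1
tcp_pos: [0.5451, -0.0389, 0.0918]
orientation: [-0.001, 0.233, 0.972, 0.0]
wrist_force: [-0.5, 0.4, -1.5]
finger_gap: 0.0171
grip_force: 39.0
```

Request:
send_rows --increments '[{"dx": 1.3,"dy": -1,"dz": 0,"roll": 1.2,"claw": -1},{"dx": 2.6,"dy": -2,"dz": 0,"roll": 2.4,"claw": -1},{"dx": 3.8,"dy": -2.9,"dz": 0,"roll": 3.4,"claw": -1},{"dx": 3.8,"dy": -2.9,"dz": 0,"roll": 3.4,"claw": -1},{"dx": 3.8,"dy": -2.9,"dz": 0,"roll": 3.4,"claw": -1}]'

```text
clock: 13.72
tcp_pos: [0.6388, -0.1108, 0.0914]
orientation: [-0.001, 0.001, 1.0, 0.001]
wrist_force: [-0.4, -0.1, -3.2]
finger_gap: 0.0171
grip_force: 39.2
```

```bash
python3 - <<'E'
from h import *
s=get_state(); print(s['tcp_pos'],s['orientation'])
b=snap('side'); t=snap('top')
u,v=pix(b,[[.64,-.11,.05]])[0].astype(int); print(u,v)
u2,v2=pix(t,[[.64,-.11,.05]])[0].astype(int)
cv2.imwrite('pics/p3.png',np.hstack([cv2.resize(b['image'][v-40:v+40,u-40:u+40],(400,400),interpolation=3),cv2.resize(t['image'][v2-40:v2+40,u2-40:u2+40],(400,400),interpolation=3)]))
o=np.array([.64,-.111,0]);dz=s['tcp_pos'][2]-.0055
for n,p in dict(head=[.069,0,dz+.02],tail=[-.069,0,dz+.016]).items(): print(n,(pix(b,[o+p])[0]-[u-40,v-40]+.5)*5)
E
```

```text
[ 0.63877059 -0.11078598  0.0913616 ] [-1.48359952e-03  1.48981497e-03  9.99997623e-01  5.77999784e-04]
215 165
head [104.80899322 122.76699934]
tail [298.73776385 140.63923388]
```

View pics/p3.png

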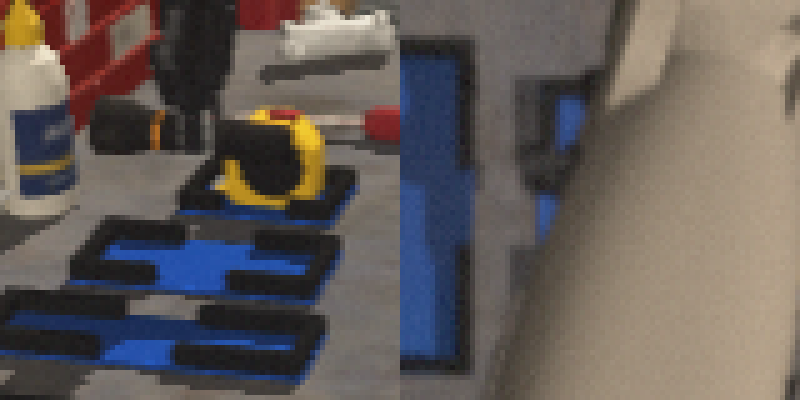

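The torch hangs level with its head at the left edge (91,125), a few mm past the predicted point, so I'll shift it 1.5 mm in -x and lower.

Request:
send_rows --increments '[{"dx": -0.06,"dy": 0,"dz": -1,"roll": 0,"claw": -1},{"dx": -0.06,"dy": 0,"dz": -2,"roll": 0,"claw": -1},{"dx": -0.06,"dy": 0,"dz": -2.8,"roll": 0,"claw": -1},{"dx": -0.06,"dy": 0,"dz": -3.2,"roll": 0,"claw": -1},{"dx": -0.06,"dy": 0,"dz": -3.2,"roll": 0,"claw": -1}]'

```text
clock: 14.45
tcp_pos: [0.6378, -0.1106, 0.0122]
orientation: [-0.001, 0.001, 1.0, 0.0]
wrist_force: [0.6, 0.1, -1.2]
finger_gap: 0.0169
grip_force: 39.2
```

Request:
send_rows --increments '[{"dx": 0,"dy": 0,"dz": -0.07,"roll": 0,"claw": -1},{"dx": 0,"dy": 0,"dz": -0.07,"roll": 0,"claw": -1},{"dx": 0,"dy": 0,"dz": -0.07,"roll": 0,"claw": 0.1},{"dx": 0,"dy": 0,"dz": -0.07,"roll": 0,"claw": 0.1},{"dx": 0,"dy": 0,"dz": -0.07,"roll": 0,"claw": 0.1}]'

```text
clock: 15.08
tcp_pos: [0.6389, -0.1114, 0.0112]
orientation: [0.0, 0.001, 1.0, -0.0]
wrist_force: [-1.4, -1.4, 0.9]
finger_gap: 0.0471
grip_force: 0.0
```

Request:
send_rows --increments '[{"dx": 0,"dy": 0,"dz": 0,"roll": 0,"claw": 0.1},{"dx": 0,"dy": 0,"dz": 1,"roll": 0,"claw": 0.1},{"dx": 0,"dy": 0,"dz": 2.5,"roll": 0,"claw": 0.1},{"dx": 0,"dy": 0,"dz": 4.5,"roll": 0,"claw": 0.1},{"dx": 0,"dy": 0,"dz": 6,"roll": 0,"claw": 0.1}]'

```text
clock: 15.7
tcp_pos: [0.6391, -0.1114, 0.1631]
orientation: [0.001, 0.001, 1.0, -0.0]
wrist_force: [-0.1, -0.8, -0.3]
finger_gap: 0.0467
grip_force: 0.0
```

Request:
send_rows --increments '[{"dx": -1,"dy": 1.7,"dz": 0,"roll": 1.2,"claw": 1},{"dx": -2,"dy": 3.4,"dz": 0,"roll": 2.4,"claw": 1},{"dx": -3,"dy": 5.1,"dz": 0,"roll": 3.6,"claw": 1},{"dx": -4,"dy": 6.8,"dz": 0,"roll": 4.8,"claw": 1},{"dx": -5,"dy": 8.5,"dz": 0,"roll": 6,"claw": 1}]'

```text
clock: 16.32
tcp_pos: [0.5128, 0.1025, 0.161]
orientation: [0.0, -0.408, 0.913, 0.0]
wrist_force: [-0.4, 0.9, 0.0]
finger_gap: 0.0854
grip_force: 0.0
```

Request:
send_rows --increments '[{"dx": -1,"dy": 1.7,"dz": 0,"roll": 1.2,"claw": 1},{"dx": -2,"dy": 3.4,"dz": 0,"roll": 2.4,"claw": 1},{"dx": -3.15,"dy": 5.45,"dz": -1,"roll": 3.6,"claw": 1},{"dx": -3.15,"dy": 5.45,"dz": -2.5,"roll": 4.6,"claw": 1},{"dx": -3.15,"dy": 5.45,"dz": -3,"roll": 4.6,"claw": 1}]'

```text
clock: 16.95
tcp_pos: [0.4329, 0.2376, 0.0841]
orientation: [-0.002, -0.674, 0.739, 0.001]
wrist_force: [-0.2, -0.2, 0.6]
finger_gap: 0.086
grip_force: 0.0
```

```bash
python3 - <<'E'
from h import *
s=get_state(); print(s['tcp_pos'],s['orientation'])
b=snap('side'); t=snap('top')
u,v=pix(b,[[.435,.23,.03]])[0].astype(int); print(u,v)
u2,v2=pix(t,[[.63,-.15,.02]])[0].astype(int)
cv2.imwrite('pics/p4.png',np.hstack([cv2.resize(b['image'][v-40:v+40,u-40:u+40],(400,400),interpolation=3),cv2.resize(t['image'][v2-40:v2+40,u2-40:u2+40],(400,400),interpolation=3)]))
for n,p in dict(g=[.435,.2375,.02],end=[.4424,.316,.015],tip=[.4254,.134,.025]).items(): print(n,(pix(b,[p])[0]-[u-40,v-40]+.5)*5)
E
```

```text
[0.43293251 0.23764091 0.08412138] [-1.54367769e-03 -6.73725559e-01  7.38979781e-01  6.09816184e-04]
252 227
g [202.86617561 229.64966707]
end [155.6329183  320.18291902]
tip [257.08424628 127.55372723]
```

View pics/p4.png

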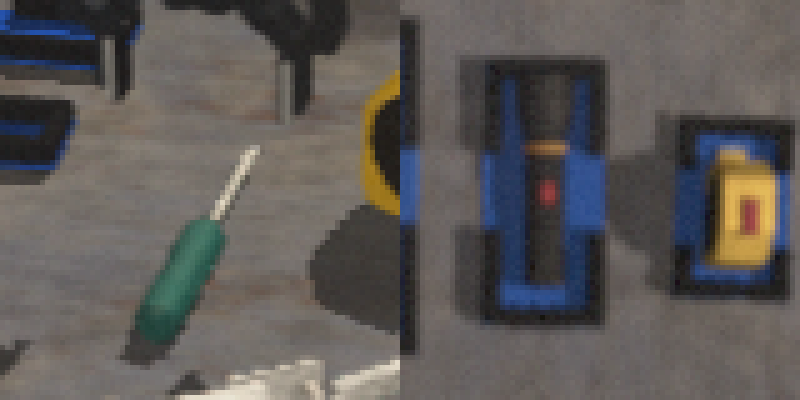

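Torch and tape are in their pockets (torch a little to the +x end). Side crop: screwdriver tip (255,148), blade/handle junction (218,218), handle end (160,342), all a bit nearer the camera than predicted. Casting those points.

```bash
python3 - <<'E'
from h import *
c=snap('side'); f=lambda X,Y:(212+X/5-.5,187+Y/5-.5)
print('tip',plane(c,[f(255,148)],.022),plane(c,[f(255,148)],.014),'junc',plane(c,[f(218,218)],.015),'end',plane(c,[f(158,342)],.005),plane(c,[f(158,342)],.010))
t=snap('top'); g=t['image'][...,1].astype(int)-t['image'][...,2]; m=((g>12)&(t['image'][...,1]>40))
m[:190]=0;m[220:]=0;m[:,:170]=0;m[:,225:]=0; v,u=np.nonzero(m); print(len(u),plane(t,[[u.min()-.5,v[u==u.min()].mean()],[u.max()+.5,v[u==u.max()].mean()]],.015))
im=t['image'].max(2)[195:212]; k=im[:,206:245]; print((k.max(0)-np.median(k,0)).astype(int))
print(get_state()['tcp_pos'])
E
```

```text
tip [[0.42317437 0.1518923  0.022     ]] [[0.42578744 0.13869159 0.014     ]] junc [[0.43108679 0.21713395 0.015     ]] end [[0.4404025  0.32049218 0.005     ]] [[0.43867432 0.32714234 0.01      ]]
6 [[0.43353364 0.22485533 0.015     ]
 [0.43354507 0.21829987 0.015     ]]
[13 28 50 27 10  7 26 29 33 36 38 44 46 44 39 39 40 43 43 44 42 47 49 51
 57 54 54 43 53 64 54 28 12 10  6  6  2  9  9]
[0.4358914  0.23708338 0.08663984]
```

Request:
send_rows --increments '[{"dx": -0.05,"dy": -0.12,"dz": -1,"roll": 0,"claw": 1},{"dx": -0.05,"dy": -0.12,"dz": -2,"roll": 0,"claw": 1},{"dx": -0.05,"dy": -0.12,"dz": -2.8,"roll": 0,"claw": 1},{"dx": -0.05,"dy": -0.12,"dz": -3.25,"roll": 0,"claw": 1},{"dx": -0.05,"dy": -0.12,"dz": -3.25,"roll": 0,"claw": 1}]'

```text
clock: 17.77
tcp_pos: [0.4341, 0.2342, 0.0048]
orientation: [-0.0, -0.673, 0.74, 0.0]
wrist_force: [0.5, -0.3, 0.2]
finger_gap: 0.0854
grip_force: 0.0
```

Request:
send_rows --increments '[{"dx": 0,"dy": 0,"dz": 0,"roll": 0,"claw": -1},{"dx": 0,"dy": 0,"dz": 0,"roll": 0,"claw": -1},{"dx": 0,"dy": 0,"dz": 0,"roll": 0,"claw": -1},{"dx": 0,"dy": 0,"dz": 0,"roll": 0,"claw": -1},{"dx": 0,"dy": 0,"dz": 0,"roll": 0,"claw": -1}]'

```text
clock: 18.4
tcp_pos: [0.434, 0.2347, 0.005]
orientation: [0.0, -0.674, 0.739, -0.0]
wrist_force: [0.1, -0.1, 3.6]
finger_gap: 0.0115
grip_force: 40.8
```

Request:
send_rows --increments '[{"dx": 0,"dy": 0,"dz": 0,"roll": 0,"claw": -1},{"dx": 0,"dy": 0,"dz": 0.1,"roll": 0,"claw": -1},{"dx": 0,"dy": 0,"dz": 0.8,"roll": 0,"claw": -1},{"dx": 0,"dy": 0,"dz": 1.8,"roll": 0,"claw": -1},{"dx": 0,"dy": 0,"dz": 3,"roll": 0,"claw": -1}]'

```text
clock: 19.02
tcp_pos: [0.4326, 0.2342, 0.0795]
orientation: [-0.001, -0.674, 0.739, 0.001]
wrist_force: [-0.1, 0.7, -0.6]
finger_gap: 0.0112
grip_force: 40.3
```

Request:
send_rows --increments '[{"dx": 1,"dy": -1,"dz": 0.5,"roll": -1.2,"claw": -1},{"dx": 2,"dy": -2,"dz": 0.5,"roll": -2.4,"claw": -1},{"dx": 3,"dy": -3,"dz": 0.5,"roll": -3.6,"claw": -1},{"dx": 4,"dy": -4,"dz": 0.5,"roll": -4.8,"claw": -1},{"dx": 5,"dy": -5,"dz": 0.5,"roll": -6,"claw": -1}]'

```text
clock: 19.65
tcp_pos: [0.5588, 0.1086, 0.0916]
orientation: [-0.001, -0.312, 0.95, 0.0]
wrist_force: [0.2, 0.7, 0.0]
finger_gap: 0.0114
grip_force: 40.3
```

Request:
send_rows --increments '[{"dx": 1,"dy": -1.1,"dz": 0,"roll": -1.2,"claw": -1},{"dx": 2,"dy": -2.2,"dz": 0,"roll": -2.4,"claw": -1},{"dx": 3,"dy": -3.3,"dz": 0,"roll": -3.6,"claw": -1},{"dx": 3.67,"dy": -4.12,"dz": 0,"roll": -4.55,"claw": -1},{"dx": 3.67,"dy": -4.12,"dz": 0,"roll": -4.55,"claw": -1}]'

```text
clock: 20.27
tcp_pos: [0.651, 0.0048, 0.0911]
orientation: [-0.0, -0.001, 1.0, 0.0]
wrist_force: [-1.0, 0.5, -0.4]
finger_gap: 0.0114
grip_force: 40.3
```

```bash
python3 - <<'E'
from h import *
b=snap('side'); s=get_state(); print(s['tcp_pos'],s['orientation'])
u,v=pix(b,[[.645,0,.05]])[0].astype(int); print(u,v)
cv2.imwrite('pics/p5.png',cv2.resize(b['image'][v-50:v+45,u-60:u+60],(720,570),interpolation=3))
o=s['tcp_pos']*[1,1,0]-[.009,0,0];dz=s['tcp_pos'][2]-.005
for n,p in dict(end=[.091,0,dz+.014],tip=[-.092,0,dz+.022]).items(): print(n,(pix(b,[o+p])[0]-[u-60,v-50]+.5)*6)
for x in(-.1005,.1005): print('pocket end',(pix(b,[[.643+x,.0065,.004]])[0]-[u-60,v-50]+.5)*6)
E
```

```text
[0.64998448 0.00592912 0.09113183] [-8.68264895e-04 -2.52975084e-03  9.99996381e-01  2.91270153e-04]
204 178
end [199.66590098 215.54751507]
tip [528.74915156 225.13995046]
pocket end [548.07233033 403.91277618]
pocket end [197.47594336 373.82899835]
```

View pics/p5.png

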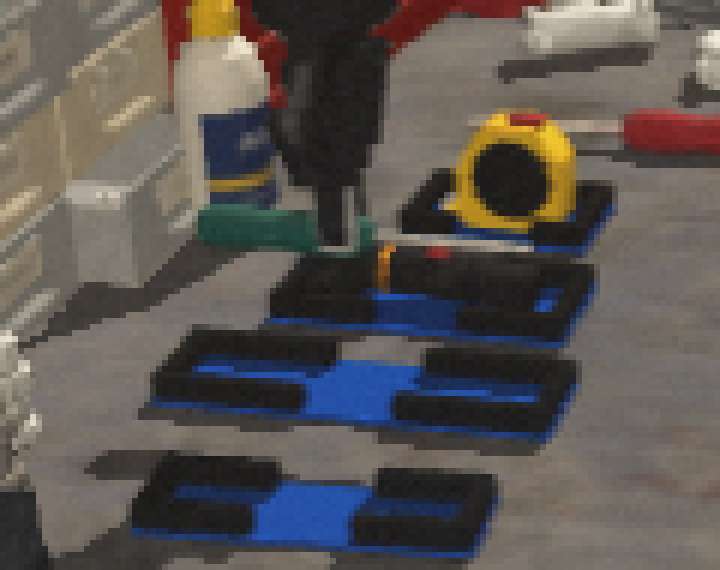

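The screwdriver hangs over its insert, handle end (198,225), tip (532,246), matching the prediction along x. The torch lies flat in its pocket. Lowering.

Request:
send_rows --increments '[{"dx": 0,"dy": 0,"dz": -1,"roll": 0,"claw": -1},{"dx": 0,"dy": 0,"dz": -2,"roll": 0,"claw": -1},{"dx": 0,"dy": 0,"dz": -2.8,"roll": 0,"claw": -1},{"dx": 0,"dy": 0,"dz": -3.15,"roll": 0,"claw": -1},{"dx": 0,"dy": 0,"dz": -3.2,"roll": 0,"claw": -1}]'

```text
clock: 20.95
tcp_pos: [0.6495, 0.0072, 0.0117]
orientation: [-0.001, -0.003, 1.0, 0.0]
wrist_force: [0.3, 0.3, -1.3]
finger_gap: 0.0112
grip_force: 40.3
```

Request:
send_rows --increments '[{"dx": 0,"dy": 0,"dz": 0,"roll": 0,"claw": -1},{"dx": 0,"dy": 0,"dz": -0.04,"roll": 0,"claw": -1},{"dx": 0,"dy": 0,"dz": -0.08,"roll": 0,"claw": -1},{"dx": 0,"dy": 0,"dz": -0.08,"roll": 0,"claw": -1},{"dx": 0,"dy": 0,"dz": -0.08,"roll": 0,"claw": -1}]'

```text
clock: 21.58
tcp_pos: [0.6504, 0.0065, 0.0101]
orientation: [0.0, -0.003, 1.0, 0.0]
wrist_force: [-0.1, -0.4, -0.7]
finger_gap: 0.0113
grip_force: 40.3
```

Request:
send_rows --increments '[{"dx": 0,"dy": 0,"dz": -0.04,"roll": 0,"claw": -1},{"dx": 0,"dy": 0,"dz": -0.04,"roll": 0,"claw": -0.2},{"dx": 0,"dy": 0,"dz": -0.04,"roll": 0,"claw": 0},{"dx": 0,"dy": 0,"dz": -0.04,"roll": 0,"claw": 0},{"dx": 0,"dy": 0,"dz": -0.04,"roll": 0,"claw": 0}]'

```text
clock: 22.2
tcp_pos: [0.6504, 0.0065, 0.0092]
orientation: [0.0, -0.003, 1.0, 0.0]
wrist_force: [-0.2, 0.4, 0.9]
finger_gap: 0.0426
grip_force: 0.0
```

Request:
send_rows --increments '[{"dx": 0,"dy": 0,"dz": 0,"roll": 0,"claw": 0},{"dx": 0,"dy": 0,"dz": 1,"roll": 0,"claw": 0},{"dx": 0,"dy": 0,"dz": 2.5,"roll": 0,"claw": 0},{"dx": 0,"dy": 0,"dz": 4.5,"roll": 0,"claw": 0},{"dx": 0,"dy": 0,"dz": 6,"roll": 0,"claw": 0}]'

```text
clock: 22.82
tcp_pos: [0.6508, 0.0064, 0.1614]
orientation: [0.001, -0.003, 1.0, -0.0]
wrist_force: [0.2, -0.2, -0.3]
finger_gap: 0.0427
grip_force: 0.0
```

Request:
send_rows --increments '[{"dx": -0.5,"dy": 1.6,"dz": 0,"roll": -1.2,"claw": 1},{"dx": -1,"dy": 3.2,"dz": 0,"roll": -2.4,"claw": 1},{"dx": -1.5,"dy": 4.8,"dz": 0,"roll": -3.6,"claw": 1},{"dx": -2,"dy": 6.4,"dz": 0,"roll": -4.8,"claw": 1},{"dx": -2.5,"dy": 8,"dz": 0,"roll": -6,"claw": 1}]'

```text
clock: 23.45
tcp_pos: [0.5874, 0.2077, 0.1592]
orientation: [0.0, 0.407, 0.913, 0.0]
wrist_force: [0.2, -0.5, -0.4]
finger_gap: 0.0856
grip_force: 0.0
```

Request:
send_rows --increments '[{"dx": -0.4,"dy": 1.8,"dz": 0,"roll": -1.2,"claw": 1},{"dx": -0.8,"dy": 3.6,"dz": 0,"roll": -2.4,"claw": 1},{"dx": -1.18,"dy": 5.35,"dz": -1,"roll": -3.6,"claw": 1},{"dx": -1.18,"dy": 5.35,"dz": -2.5,"roll": -4.6,"claw": 1},{"dx": -1.18,"dy": 5.35,"dz": -3,"roll": -4.6,"claw": 1}]'

```text
clock: 24.08
tcp_pos: [0.5563, 0.3401, 0.0815]
orientation: [-0.001, 0.671, 0.741, -0.002]
wrist_force: [1.0, 0.8, 0.2]
finger_gap: 0.0855
grip_force: 0.0
```

```bash
python3 - <<'E'
from h import *
b=snap('side'); t=snap('top'); s=get_state(); print(s['tcp_pos'],s['orientation'])
u,v=pix(b,[[.5585,.34,.03]])[0].astype(int); print(u,v)
u2,v2=pix(t,[[.63,-.05,.02]])[0].astype(int)
cv2.imwrite('pics/p6.png',np.hstack([cv2.resize(b['image'][v-40:v+40,u-40:u+40],(400,400),interpolation=3),cv2.resize(t['image'][v2-40:v2+40,u2-40:u2+40],(400,400),interpolation=3)]))
a=np.radians(95.4); d=np.array([np.cos(a),np.sin(a),0])*.0675
for k in(-1,1): print((pix(b,[np.array([.5585,.3403,.008])+k*d])[0]-[u-40,v-40]+.5)*5)
E
```

```text
[0.55732497 0.33942535 0.08251661] [-6.11989472e-04  6.71619749e-01  7.40894130e-01 -1.55787890e-03]
195 246
[237.2249266  164.71629312]
[173.4865508  321.85261727]
```

View pics/p6.png

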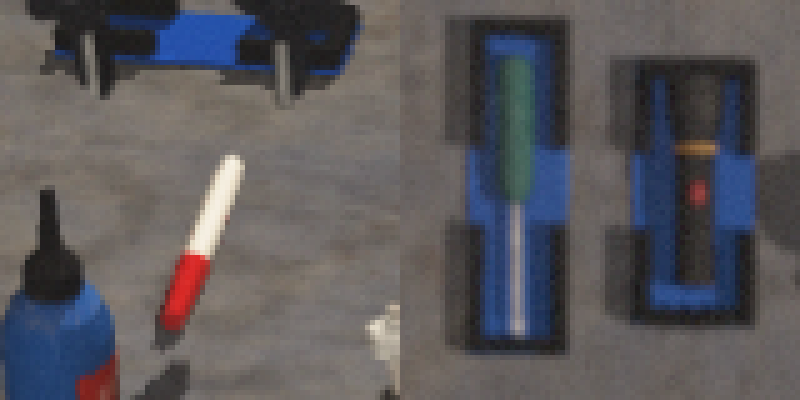

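The screwdriver lies in its pocket. The marker's ends, (237,157) and (172,328), match the prediction. Descending and gripping at 30 N.

Request:
send_rows --increments '[{"dx": 0,"dy": 0,"dz": -1,"roll": 0,"claw": 1},{"dx": 0,"dy": 0,"dz": -2,"roll": 0,"claw": 1},{"dx": 0,"dy": 0,"dz": -2.8,"roll": 0,"claw": 1},{"dx": 0,"dy": 0,"dz": -3.2,"roll": 0,"claw": 1},{"dx": 0,"dy": 0,"dz": -3.2,"roll": 0,"claw": 1}]' --grip_force 30

```text
clock: 24.8
tcp_pos: [0.5589, 0.3398, 0.0046]
orientation: [0.0, 0.672, 0.74, 0.0]
wrist_force: [-0.2, 0.2, 0.2]
finger_gap: 0.0854
grip_force: 0.0
```

Request:
send_rows --increments '[{"dx": 0,"dy": 0,"dz": 0,"roll": 0,"claw": -1},{"dx": 0,"dy": 0,"dz": 0,"roll": 0,"claw": -1},{"dx": 0,"dy": 0,"dz": 0,"roll": 0,"claw": -1},{"dx": 0,"dy": 0,"dz": 0,"roll": 0,"claw": -1},{"dx": 0,"dy": 0,"dz": 0,"roll": 0,"claw": -1}]'

```text
clock: 25.42
tcp_pos: [0.5588, 0.3405, 0.0046]
orientation: [0.0, 0.672, 0.74, 0.001]
wrist_force: [0.4, 0.6, 2.5]
finger_gap: 0.0148
grip_force: 29.4
```

Request:
send_rows --increments '[{"dx": 0,"dy": 0,"dz": 0,"roll": 0,"claw": -1},{"dx": 0,"dy": 0,"dz": 0.1,"roll": 0,"claw": -1},{"dx": 0,"dy": 0,"dz": 0.8,"roll": 0,"claw": -1},{"dx": 0,"dy": 0,"dz": 1.8,"roll": 0,"claw": -1},{"dx": 0,"dy": 0,"dz": 3,"roll": 0,"claw": -1}]'

```text
clock: 26.05
tcp_pos: [0.558, 0.3401, 0.0803]
orientation: [-0.0, 0.672, 0.74, -0.0]
wrist_force: [0.2, 0.4, 1.0]
finger_gap: 0.0142
grip_force: 29.1
```

Request:
send_rows --increments '[{"dx": 0.3,"dy": -1,"dz": 0.5,"roll": 1.2,"claw": -1},{"dx": 0.6,"dy": -2,"dz": 0.5,"roll": 2.4,"claw": -1},{"dx": 0.9,"dy": -3,"dz": 0.5,"roll": 3.6,"claw": -1},{"dx": 1.2,"dy": -4,"dz": 0.5,"roll": 4.8,"claw": -1},{"dx": 1.5,"dy": -5,"dz": 0.5,"roll": 6,"claw": -1}]'

```text
clock: 26.68
tcp_pos: [0.5962, 0.2145, 0.0928]
orientation: [0.0, 0.311, 0.951, 0.0]
wrist_force: [0.8, -0.3, 0.2]
finger_gap: 0.0146
grip_force: 29.2
```

Request:
send_rows --increments '[{"dx": 0.4,"dy": -1,"dz": 0,"roll": 1.2,"claw": -1},{"dx": 0.8,"dy": -2,"dz": 0,"roll": 2.4,"claw": -1},{"dx": 1.25,"dy": -3.04,"dz": 0,"roll": 3.6,"claw": -1},{"dx": 1.25,"dy": -3.04,"dz": 0,"roll": 4.8,"claw": -1},{"dx": 1.25,"dy": -3.04,"dz": 0,"roll": 5,"claw": -1}]'

```text
clock: 27.3
tcp_pos: [0.6273, 0.1388, 0.0925]
orientation: [0.0, -0.03, 1.0, 0.0]
wrist_force: [-0.4, 0.2, -0.5]
finger_gap: 0.0142
grip_force: 29.2
```

```bash
python3 - <<'E'
from h import *
b=snap('side'); s=get_state(); print(s['tcp_pos'],s['orientation'])
u,v=pix(b,[[.63,.14,.05]])[0].astype(int); print(u,v)
cv2.imwrite('pics/p7.png',cv2.resize(b['image'][v-45:v+35,u-50:u+50],(600,480),interpolation=3))
f=lambda p:(pix(b,[p])[0]-[u-50,v-45]+.5)*6
a=np.radians(3.4); d=np.array([np.cos(a),np.sin(a),0])
for k in(-1,1): print('mk',f(s['tcp_pos']*[1,1,0]+[0,0,s['tcp_pos'][2]+.004]+k*d*.0675),'pocket',f(np.array([.6275,.1395,.004])+k*d*.0755))
E
```

```text
[0.6271803  0.13921229 0.0923082 ] [ 2.12565610e-04 -3.01538436e-02  9.99545242e-01  1.01377750e-04]
194 199
mk [438.61429951 197.37065975] pocket [464.50676667 365.49069298]
mk [167.898169   182.75620123] pocket [171.8507489  346.56197895]
```

View pics/p7.png

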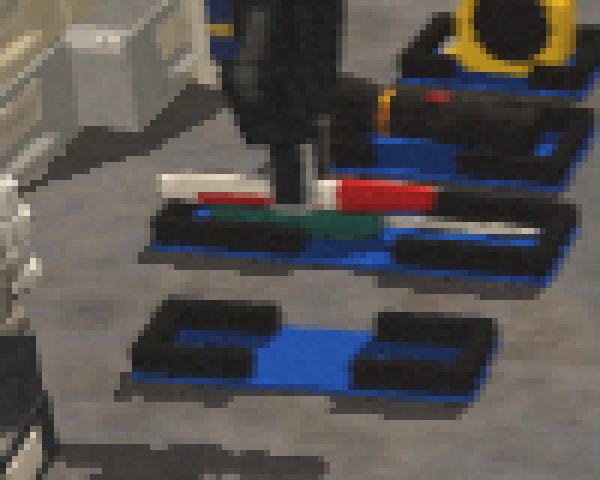

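The marker hangs level, from (157,185) to (437,197), a few mm toward +x. I'll shift it 2 mm back and lower.

Request:
send_rows --increments '[{"dx": -0.08,"dy": 0,"dz": -1,"roll": 0,"claw": -1},{"dx": -0.08,"dy": 0,"dz": -2,"roll": 0,"claw": -1},{"dx": -0.08,"dy": 0,"dz": -2.8,"roll": 0,"claw": -1},{"dx": -0.08,"dy": 0,"dz": -3.2,"roll": 0,"claw": -1},{"dx": -0.08,"dy": 0,"dz": -3.3,"roll": 0,"claw": -1}]'

```text
clock: 27.98
tcp_pos: [0.6248, 0.1396, 0.0089]
orientation: [-0.0, -0.03, 1.0, 0.0]
wrist_force: [-0.2, 0.6, 0.5]
finger_gap: 0.0145
grip_force: 29.2
```

Request:
send_rows --increments '[{"dx": 0,"dy": 0,"dz": 0,"roll": 0,"claw": -1},{"dx": 0,"dy": 0,"dz": 0,"roll": 0,"claw": -0.5},{"dx": 0,"dy": 0,"dz": 0,"roll": 0,"claw": -0.2},{"dx": 0,"dy": 0,"dz": 0,"roll": 0,"claw": -0.2},{"dx": 0,"dy": 0,"dz": 0,"roll": 0,"claw": -0.2}]'

```text
clock: 28.6
tcp_pos: [0.6252, 0.1392, 0.0092]
orientation: [0.0, -0.03, 1.0, 0.0]
wrist_force: [-0.6, -0.5, -1.0]
finger_gap: 0.0343
grip_force: 0.0
```

Request:
send_rows --increments '[{"dx": 0,"dy": 0,"dz": 0,"roll": 0,"claw": -0.2},{"dx": 0,"dy": 0,"dz": 1,"roll": 0,"claw": -0.2},{"dx": 0,"dy": 0,"dz": 3,"roll": 0,"claw": -0.2},{"dx": 0,"dy": 0,"dz": 5,"roll": 0,"claw": -0.2},{"dx": 0,"dy": 0,"dz": 7,"roll": 0,"claw": -0.2}]'

```text
clock: 29.22
tcp_pos: [0.6249, 0.1392, 0.1856]
orientation: [-0.0, -0.031, 1.0, 0.0]
wrist_force: [0.7, 0.7, 0.2]
finger_gap: 0.0343
grip_force: 0.0
```

Request:
send_rows --increments '[{"dx": -1.3,"dy": 1.5,"dz": 0,"roll": 0,"claw": 0},{"dx": -2.6,"dy": 3,"dz": 0,"roll": 0,"claw": 0},{"dx": -3.9,"dy": 4.5,"dz": 0,"roll": 0,"claw": 0},{"dx": -5.2,"dy": 6,"dz": 0,"roll": 0,"claw": 0},{"dx": -6.5,"dy": 7.5,"dz": 0,"roll": 0,"claw": 0}]'

```text
clock: 29.85
tcp_pos: [0.4615, 0.3278, 0.1842]
orientation: [0.0, -0.03, 1.0, 0.0]
wrist_force: [1.1, 1.2, 0.8]
finger_gap: 0.0426
grip_force: 0.0
```

```bash
python3 - <<'E'
from h import *
b=snap('side')['image']; t=snap('top')['image']
o=np.zeros((600,800,3),np.uint8)
o[:300]=cv2.resize(t[105:180,215:370],(800,300),interpolation=3)
o[300:]=cv2.resize(b[145:229,150:374],(800,300),interpolation=3)
cv2.imwrite('pics/p8.png',o)
E
```

```text
(no output)
```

View pics/p8.png

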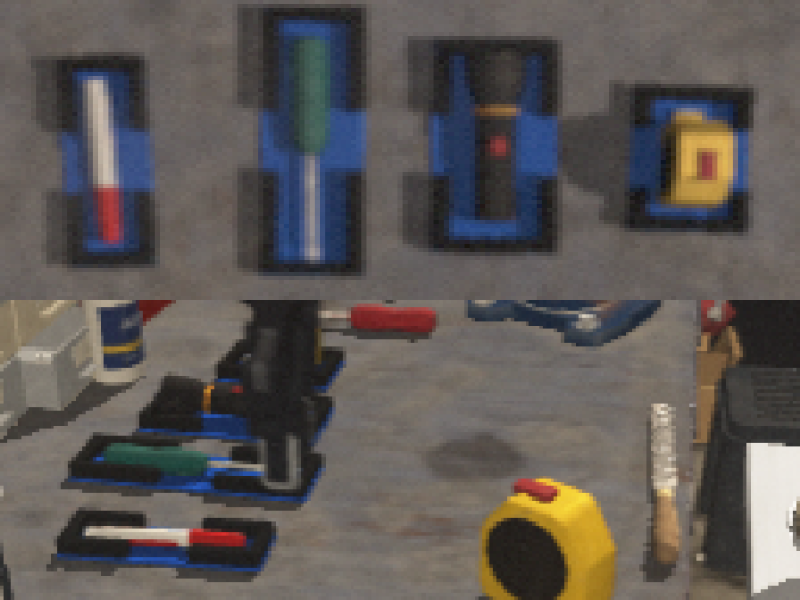

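All four appear in their pockets: marker (100,160), screwdriver (310,150), torch (497,130), tape (700,160). The torch head sits near the far wall at (497,42), so I'll check its ends numerically before handing in.

```bash
python3 - <<'E'
from meas import *
c=snap('top'); im=c['image']; col=im[100:175,308:315].astype(int).mean(1)
for v in list(range(110,122))+list(range(153,172)): print(v,col[v-100].astype(int),plane(c,[(311,v)],.02)[0][0].round(4),plane(c,[(311,v)],.045)[0][0].round(4))
b=snap('side')
u,v=pix(b,[[.64,-.11,.02]])[0].astype(int); print(u,v)
cv2.imwrite('pics/p9.png',cv2.resize(b['image'][v-30:v+30,u-40:u+40],(800,600),interpolation=3))
for n,p in dict(farwall_in=[.7175,-.111,.018],head_axis=[.708,-.111,.0245],tail_axis=[.57,-.111,.02]).items(): print(n,(pix(b,[p])[0]-[u-40,v-30]+.5)*10)
E
```

```text
110 [ 98 101 107] 0.7421 0.736
111 [ 99 101 108] 0.7387 0.7327
112 [ 98 100 107] 0.7354 0.7294
113 [ 93  96 101] 0.732 0.7261
114 [68 70 75] 0.7287 0.7229
115 [44 45 47] 0.7254 0.7196
116 [38 38 40] 0.722 0.7163
117 [38 40 42] 0.7187 0.713
118 [46 48 53] 0.7154 0.7097
119 [48 50 54] 0.712 0.7064
120 [51 54 56] 0.7087 0.7032
121 [52 55 58] 0.7053 0.6999
153 [46 46 48] 0.5989 0.5953
154 [45 46 49] 0.5956 0.592
155 [45 46 49] 0.5923 0.5887
156 [45 45 48] 0.589 0.5855
157 [44 45 49] 0.5857 0.5822
158 [43 46 50] 0.5823 0.579
159 [59 49 50] 0.579 0.5757
160 [101  63  49] 0.5757 0.5725
161 [129  73  46] 0.5724 0.5692
162 [135  77  47] 0.5691 0.566
163 [120  68  41] 0.5658 0.5627
164 [84 50 35] 0.5625 0.5594
165 [46 37 35] 0.5592 0.5562
166 [31 34 34] 0.5559 0.5529
167 [39 41 43] 0.5526 0.5497
168 [62 62 66] 0.5493 0.5464
169 [84 85 89] 0.5459 0.5432
170 [90 92 98] 0.5426 0.5399
171 [ 94  95 101] 0.5393 0.5367
216 173
farwall_in [196.86789369 295.61570099]
head_axis [220.83785042 280.81755927]
tail_axis [599.20727402 320.90298354]
```

Request:
send_rows --increments '[{"dx": 0,"dy": 0,"dz": 1,"roll": 0,"claw": 0},{"dx": 0,"dy": 0,"dz": 2,"roll": 0,"claw": 0},{"dx": 0,"dy": 0,"dz": 3,"roll": 0,"claw": 0},{"dx": 0,"dy": 0,"dz": 4,"roll": 0,"claw": 0},{"dx": 0,"dy": 0,"dz": 4,"roll": 0,"claw": 0}]'

```text
clock: 30.68
tcp_pos: [0.4647, 0.3262, 0.286]
orientation: [0.002, -0.029, 1.0, 0.001]
wrist_force: [-0.1, -0.2, -0.4]
finger_gap: 0.0427
grip_force: 0.0
```

```bash
python3 - <<'E'
from h import *
b=snap('side'); cv2.imwrite('pics/p10.png',cv2.resize(b['image'][135:195,175:255],(800,600),interpolation=3))
E
```

```text
(no output)
```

View pics/p10.png

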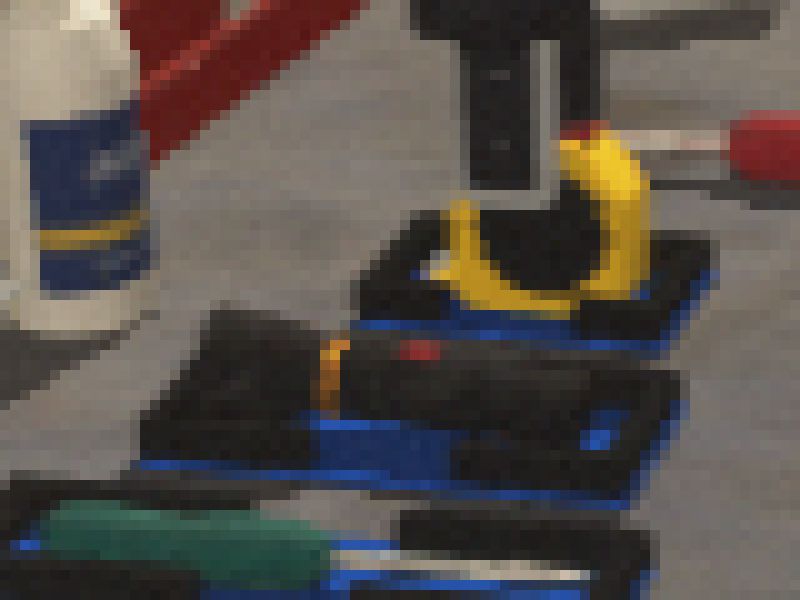

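The crop shows the torch barrel parallel to its insert, with blue floor visible along its underside (380,425) and at the tail (600,435). Its tail is at x≈0.578 and head at ≈0.712, inside the wall at 0.7175, so it lies flat. Handing in.

```bash
python3 -c "
from workcell import hand_in
print(hand_in())"
```

```text
the job is handed in; nothing more can be done
None
```

I put the tape measure, flashlight, green screwdriver and marker pen back in that order, each lying in its own insert pocket in the last camera images, and handed the job in at about 31 s on the robot's clock.

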